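# Empty the half-closed carton and draw out the straightedge

## Robot

A 7-joint arm with a two-finger parallel gripper is mounted at the origin on the work surface. World frame = base frame: x ahead of the robot, y to its left, z up, the work surface at z = 0. Lengths are in m, angles in rad, forces in N, time in s.
With the tool pointing down it reaches from about 0.35 to 0.9 m from the base axis. Payload 8.1 kg.
Tool frame: the origin (TCP) lies at the centre of the arm's flange, where the gripper is bolted on; the fingertips stand 178 mm ahead of it and the grasp point (between the pads) lies 159 mm ahead of it; z points along the fingers, y is the direction in which the jaws open and shut (so a half turn about z gives the same grasp; the last joint's range is limited). The gripper opens to 92 mm and grips with 3 to 60 N. Pads are 19 mm wide; open, the fingers measure 130 mm over their backs; the gripper's body (75 mm by 190 mm) begins 47 mm behind the grasp point.
Start: joints at [1.199, 0.434, 0.025, 1.573, -0.012, 1.134, -0.075], TCP at [0.166, -0.603, 0.405] pointing down, gripper open.
Joint ranges: [-2.62, 2.62], [-0.44, 2.09], [-1.27, 1.32], [0.08, 2.57], [-1.32, 4.46], [0.12, 2], [-2.74, 2.74]. Speed limits (rad/s): [2.22, 2.22, 3.01, 3.01, 3.14, 3.14, 3.14].

## Interface

Orientations are given as a rotation vector (axis times angle).
In Python, from cell import arm, get_image, camera_model gives the robot as it stands. The module is installed in compiled form; this text tells all that it offers.
- The arm moves only by the shell command python3 -m pendant 'ROWS' [FORCE]. ROWS is JSON, a list that holds one entry, the list of rows, each a list of 7 numbers: the shift along the tool's x, y, z in mm, then the turn, a rotation vector about the tool's x, y, z in rad, then the closure, from -1 (fully open) to 1 (shut). In form: [[[x, y, z, rx, ry, rz, hand], ...]]. A call has 1 to 20 rows; each row is the pose to reach, as a shift and turn from the pose commanded when the call began, along the tool's axes at that moment; what a row does not reach only later rows make up. A row lasts 1/8 s, in which the tool goes at most 62.5 mm and 10.7 degrees, less where a joint would pass 70% of its speed; a pose out of reach is approached as far as the arm can. A call with a gripper value outside its range is refused whole. The fingers move at their own pace and stop on an object; FORCE is the grip in N (left out, the last holds). Time passes only in rows, so rows that repeat a pose let the fingers close. It gives the time, the measured TCP pose, the force and the opening at its end, in the units of the state.
- arm.observe(): the state, without advancing time (a new reading comes with each control period).
- get_image(name): name is "side" or "top" or "wrist"; returns the picture (400x640x3 uint8, red, green, blue); there is no depth.
- camera_model(name): a dict with "fx", "fy", "cx", "cy" (pixels), "k1" (the pictures are not rectified: a ray, as slopes to the right and down, at radius r is drawn at 1 + k1 r^2 times it, then the intrinsics apply), "position" and "orientation" of the camera in the world; the wrist camera has in their place "T_tool_cam" (4x4, takes a point from camera to tool coordinates, whose origin is the TCP and whose axes are the flange's). Camera axes: x right, y down, z forward; pixel columns grow to the right and rows downward; lengths in m; the calibration is good to about 2 mm. A picture is of the moment at which its call begins: read the wrist's pose just before it. camera_model takes no time and is no camera call.
- arm.sign_off(): hands the job in, once; it reports no verdict.
The state is a dict: "clock": time; "joints": joint angles; "dq": joint speeds; "joint_efforts": joint torques, N m; "position": TCP position; "ee_rot": TCP orientation; "force": force on the tool from outside, world axes, zero at the start; "ft_torque": the same for the moment, N m; "width": opening from 0.0 (shut) to 1.0 (fully open).
Only numpy, scipy, OpenCV 4.12 (cv2) and the standard library are available. Lean on these libraries where they do the work, as an engineer would, in place of code of your own. Each camera call takes 0.05 s, during which the arm holds its last target.

## Task

Finish emptying the half-closed carton: first lower its upright stock box, without dropping it, upright into the one empty place in the order tray, right down on the pad, and let go. Then push the straightedge endwise under one end flap, tilt its other end up through the opening, draw it out, and finish while still holding it still in the gripper, all of it about 10 cm clear above the carton. Leave the film roll, mug and large tape roll alone, and at most nudge the two things already in the tray.

Things in the scene. Friction and masses are not known exactly. Their poses are not given: they have to be found in the camera images.
- carton: (Sizes in mm.) Brown shipping carton, fixed. Origin: centre of underside. Inside 360 along its y, 180 along x; walls and bottom 4 thick, walls to z 56. Rigid level flaps at both y ends reach 80 in from the end walls (underside z 56, top z 60), so the opening is y -100 to 100 over the full width. Side flaps slope down outside the long walls, 25 out.
- straightedge: Cutting straightedge flat on the carton's bottom, about parallel to the carton's y, on its -x side, both ends under the flaps. Aluminium blade 265 along its y, 36 along x, 4 thick; on its middle a wooden grip rib 70 along y, 16 wide along x, top 34 above the blade's underside. Origin: centre of the blade's underside; z towards the rib. 100 to 210 g, balanced at the middle.
- end_a (a point): Middle of the blade's +y end (half way through its thickness).
- end_b (a point): Middle of the blade's -y end (half way through its thickness).
- stock_box: Closed grey stock box standing on the carton's bottom in the opening, beside the straightedge on the carton's +x side: 60 along its x, 48 along its y, 80 high. Origin: centre of its underside. 80 to 170 g. Either way round will do in the tray.
- tray: Grey open order tray, fixed: outside 76 along its x, 173 along its y, 40 high, walls and floor 4 thick (inside 68 by 165). Origin: centre of underside. Three places in a row along its y, 55 apart, no dividers: two are taken, one is empty (which one varies).
- pad: Cork pad, 50 along x, 46 along y, 4 thick, fixed on the tray's floor in the middle of the empty place, axes parallel to the tray's. Origin: centre of underside (top 4 above). The stock box fits over it, its 60 side along the pad's x and 48 side along the pad's y, with about 4 mm to spare on each side.
- low_box: Low stock box already in the tray, loose: 58 mm along x, 51 mm along y, 45 mm high. Origin: centre of its underside.
- tape_small: Small tape roll already in the tray, loose, lying flat: 51 mm across, 45 mm high. Origin: centre of its underside.
- film_roll: Bystander: black roll of film standing upright, 64 mm across, 180 mm high. Origin: centre of its underside.
- mug: Bystander: white mug, 80 mm across, 90 mm high. Origin: centre of its underside.
- tape_large: Bystander: large roll of tape lying flat, 92 mm across, 40 mm high, with a 64 mm hole. Origin: centre of its underside.
Things that resemble listed ones, but are neither listed nor needed, are in the scene too. What is meant by the tray is not blue or yellow, and is the larger of those in its own colour.

How it is judged:
On the way, in this order (a step that is already met when the one before it is completed fails the run):
1. the stock box stands on the pad in the tray's empty place, let go (horizontal distance between stock_box and pad below 0.016 m and z of stock_box in the frame of pad below 0.01 m and angle between stock_box's own z axis and vertical below 0.12 rad and contact force between the fingers and stock_box below 0.05 N and linear speed of stock_box below 0.02 m/s), for 0.2 s.
2. one end of the straightedge is up through the opening while the other is still below the flaps (((height (world z) of end_a above 0.075 m and height (world z) of end_b below 0.055 m) or (height (world z) of end_b above 0.075 m and height (world z) of end_a below 0.055 m))), for 0.1 s.
At the end, for the whole second after the job is handed in: Stock box upright (7 deg), let go, within 16 mm of the pad's middle, at most 6 mm above the pad. Straightedge held still in the gripper, both ends over 120 mm above the table (60 mm over the flaps), touching none of the listed things. Other things within 30 mm of their start (horizontal distance between stock_box and pad below 0.016 m and z of stock_box in the frame of pad below 0.01 m and angle between stock_box's own z axis and vertical below 0.12 rad and contact force between each of the fingers, straightedge and stock_box below 0.05 N and height (world z) of each of end_a, end_b above 0.12 m and contact force between the fingers and straightedge above 1 N and contact force between straightedge and carton below 0.05 N and contact force between straightedge and tray below 0.05 N and contact force between straightedge and film_roll below 0.05 N and contact force between straightedge and mug below 0.05 N and contact force between straightedge and tape_large below 0.05 N and contact force between straightedge and tape_small below 0.05 N and contact force between straightedge and low_box below 0.05 N and linear speed of straightedge below 0.03 m/s and angular speed of straightedge below 0.2 rad/s and distance of each of film_roll, mug, tape_large, tape_small, low_box from where it was at the start of the episode below 0.03 m); the arm keeps its last pose, push and grip.
It fails at once if a bystander (film roll, mug or large tape roll) is moved more than 30 mm (distance of any of film_roll, mug, tape_large from where it was at the start of the episode above 0.03 m).
It fails at once if a thing already in the tray is moved more than 30 mm (distance of any of tape_small, low_box from where it was at the start of the episode above 0.03 m).
It fails at once if the stock box is dropped over the tray (falls faster than 0.5 m/s out of the fingers) (horizontal distance between stock_box and pad below 0.06 m and contact force between the fingers and stock_box below 0.05 N and linear speed of stock_box above 0.5 m/s).
It also fails if it takes over 54 s, if anything falls off the work surface, if the arm or the gripper's body presses on something with over 40 N, if the wrist force passes 120 N, or if a joint passes its speed limit or range.

## Working session

There is one attempt and no reset: what is moved stays moved. The work goes in short steps, Python scripts to look and compute and a shell command to move; the robot and the scene stay as the last step left them, time stands still between calls to the robot, and variables do not carry over. Pictures are saved under pics/ and viewed, and the job is handed in when it is done.

```bash
mkdir -p pics; ls; cat > h.py <<'E'
import numpy as np, cv2
from scipy.spatial.transform import Rotation as R
from cell import arm, get_image, camera_model
def save(img,n): cv2.imwrite('pics/'+n, cv2.cvtColor(img,cv2.COLOR_RGB2BGR))
E
python3 - <<'E'
from h import *
s=arm.observe(); print(s)
for n in ("side","top","wrist"):
    print(n,camera_model(n)); save(get_image(n),n+'0.png')
E
```

```text
pics
{'clock': 0.0, 'joints': array([ 1.19939648,  0.43524141,  0.02495388,  1.57409218, -0.01160778,
        1.13399236, -0.07506963]), 'dq': array([-0.0006457 , -0.00141052, -0.0008084 , -0.00051702, -0.00137746,
        0.00131652,  0.00090826]), 'joint_efforts': array([-2.25429089e-04, -6.67851448e+01,  9.84904021e-01, -3.14448452e+01,
       -6.04968402e-02,  4.29510023e-02,  2.35551943e-04]), 'position': array([ 0.16590384, -0.60234208,  0.40393497]), 'ee_rot': array([-3.11172933e+00, -4.20712456e-01,  5.34399814e-04]), 'force': array([0.29370416, 0.19282915, 0.34528032]), 'ft_torque': array([-0.02830354,  0.0377421 , -0.02921179]), 'width': 0.9974112296503254}
side {'fx': 500.60685851935597, 'fy': 500.60685851935597, 'cx': 315.21192603324744, 'cy': 191.40215377711627, 'k1': -0.029606101903654, 'position': array([-0.05218169,  0.8256123 ,  0.94298347]), 'orientation': array([-0.74981542,  2.52820575, -1.20310653])}
top {'fx': 406.0587948893333, 'fy': 406.0587948893333, 'cx': 324.4365164043659, 'cy': 200.89842784849844, 'k1': -0.09909625050579193, 'position': array([ 0.44460173, -0.07083685,  1.03577655]), 'orientation': array([-2.18229755,  2.13542725, -0.13707978])}
wrist {'fx': 309.7344105696417, 'fy': 309.7344105696417, 'cx': 318.0605409709658, 'cy': 200.46741190431874, 'k1': -0.06177594434226299, 'T_tool_cam': array([[ 2.53517340e-05, -9.57995736e-01, -2.86782443e-01,
         7.79726579e-02],
       [ 9.99999658e-01,  2.61492452e-04, -7.85114062e-04,
        -6.31747278e-04],
       [ 8.27127367e-04, -2.86782325e-01,  9.57995414e-01,
         2.01903166e-02],
       [ 0.00000000e+00,  0.00000000e+00,  0.00000000e+00,
         1.00000000e+00]])}
```

View pics/top0.png

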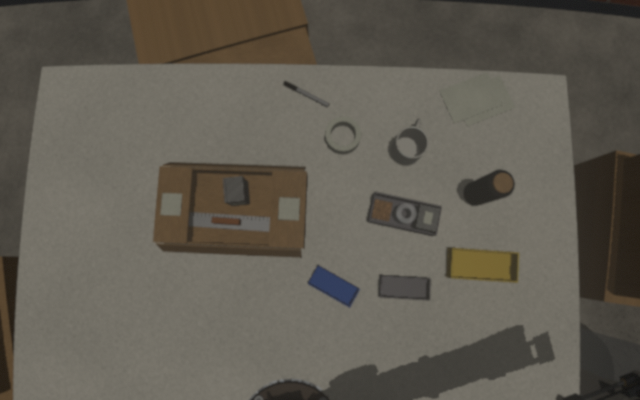

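View pics/side0.png

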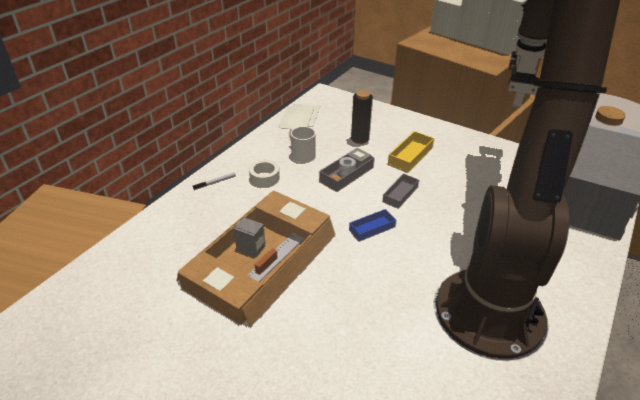

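View pics/wrist0.png

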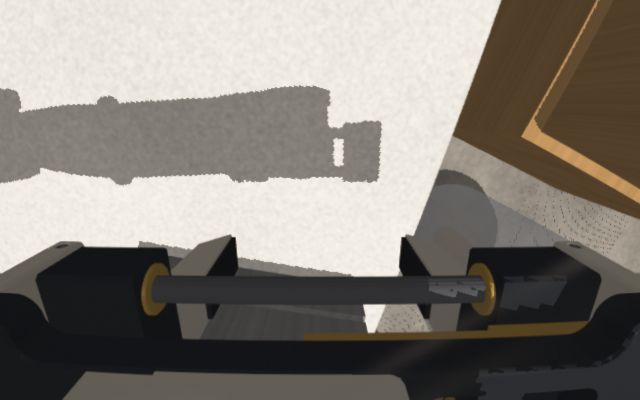

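The large grey tray (403,213 in the top view), which holds a brown box and a tape roll, fits the description. The smaller grey one at (404,287), the blue one at (333,285) and the yellow one at (482,264) are decoys. I'll confirm this in enlarged crops.

```bash
cat >> h.py <<'E'
def ray(name,u,v,T=None):
    c=camera_model(name)
    if name=='wrist': Rm,p=T[:3,:3],T[:3,3]
    else: Rm,p=R.from_rotvec(c['orientation']).as_matrix(),c['position']
    d=np.array([(u-c['cx'])/c['fx'],(v-c['cy'])/c['fy']]); x=d.copy()
    for _ in range(20): x=d/(1+c['k1']*(x@x))
    return p, Rm@np.array([x[0],x[1],1])
def onz(name,u,v,z,T=None):
    p,d=ray(name,u,v,T); return p+d*(z-p[2])/d[2]
def wristT(s):
    T=np.eye(4);T[:3,:3]=R.from_rotvec(s['ee_rot']).as_matrix();T[:3,3]=s['position']
    return T@camera_model('wrist')['T_tool_cam']
def proj(name,P,T=None):
    c=camera_model(name)
    if name=='wrist': Rm,p=T[:3,:3],T[:3,3]
    else: Rm,p=R.from_rotvec(c['orientation']).as_matrix(),c['position']
    q=Rm.T@(np.asarray(P)-p); x=q[:2]/q[2]; x=x*(1+c['k1']*(x@x))
    return np.array([c['fx']*x[0]+c['cx'],c['fy']*x[1]+c['cy']])
E
python3 - <<'E'
from h import *
im=cv2.imread('pics/top0.png')
a=cv2.resize(im[150:260,140:320],None,fx=4.4,fy=4.4,interpolation=cv2.INTER_CUBIC)
b=cv2.resize(im[180:310,340:450],None,fx=4.5,fy=4.5,interpolation=cv2.INTER_CUBIC)
cv2.imwrite('pics/c1.png',cv2.convertScaleAbs(a,alpha=1.8)); cv2.imwrite('pics/c2.png',cv2.convertScaleAbs(b,alpha=1.8))
for u,v,z in [(161,165,.06),(307,168,.06),(304,249,.06),(155,244,.06),(234,178,.08),(372,194,.04),(441,206,.04),(437,235,.04),(368,223,.04),(404,287,.03),(505,180,.18),(410,145,0.09),(342,137,.02)]:
    print(u,v,onz('top',u,v,z).round(3))
E
```

```text
161 165 [0.647 0.336 0.06 ]
307 168 [ 0.646 -0.028  0.06 ]
304 249 [ 0.449 -0.026  0.06 ]
155 244 [0.451 0.337 0.06 ]
234 178 [0.614 0.146 0.08 ]
372 194 [ 0.588 -0.19   0.04 ]
441 206 [ 0.562 -0.363  0.04 ]
437 235 [ 0.49  -0.352  0.04 ]
368 223 [ 0.516 -0.181  0.04 ]
404 287 [ 0.361 -0.272  0.03 ]
505 180 [ 0.606 -0.466  0.18 ]
410 145 [ 0.702 -0.275  0.09 ]
342 137 [ 0.738 -0.114  0.02 ]
```

View pics/c1.png

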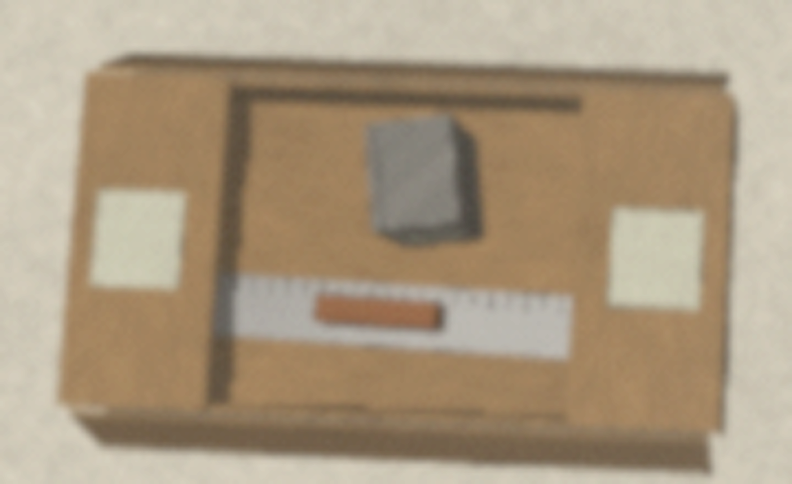

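View pics/c2.png

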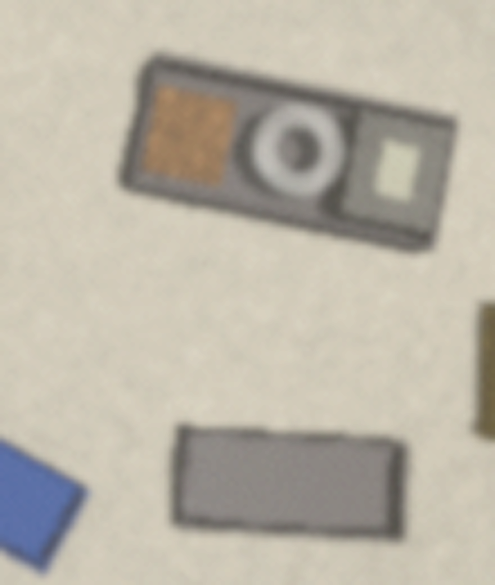

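The crops settle it. The tray is the upper grey one. Its empty place, with the cork pad, is the left (+y) one, near pixel (382,210). The tape roll is in the middle (405,213) and the low grey box with a label is on the right (428,218). The lower grey tray is smaller and empty. The straightedge is at lower carton row ~222, with its rib at (226,221), and the stock box top is near (234,190).

```bash
python3 - <<'E'
from h import *
def c1(u,v): return u/4.4+140-.4, v/4.4+150-.4
def c2(u,v): return u/4.5+340-.4, v/4.5+180-.4
print('box top');P=[onz('top',*c1(*p),.084) for p in [(367,127),(448,116),(462,218),(377,233)]]
P=np.array(P);print(P.round(3),P.mean(0).round(4))
e=P[2]-P[1]+P[3]-P[0];print('len',np.linalg.norm(P[1]-P[0]),np.linalg.norm(P[2]-P[1]),np.degrees(np.arctan2(-e[1],-e[0])))
print('rib top');P=np.array([onz('top',*c1(*p),.038) for p in [(317,295),(440,302),(440,329),(317,324)]]);print(P.round(3),P.mean(0).round(4))
d=P[0]-P[1]+P[3]-P[2];print(np.degrees(np.arctan2(-d[0],d[1])))
print('flap edges/corners');P=np.array([onz('top',*c1(*p),.06) for p in [(88,72),(733,97),(720,431),(62,403),(230,85),(210,405),(580,103),(568,420)]]);print(P.round(3),P[:4].mean(0).round(4))
print('tray');P=np.array([onz('top',*c2(*p),.04) for p in [(150,57),(455,120),(432,245),(124,188)]]);print(P.round(3),P.mean(0).round(4))
print('pad');P=np.array([onz('top',*c2(*p),.008) for p in [(150,85),(236,97),(222,188),(142,172)]]);print(P.round(3),P.mean(0).round(4))
s=arm.observe();print(R.from_rotvec(s['ee_rot']).as_matrix().round(3))
E
```

```text
box top
[[0.612 0.171 0.084]
 [0.619 0.127 0.084]
 [0.563 0.117 0.084]
 [0.554 0.163 0.084]] [0.5868 0.1444 0.084 ]
len 0.044638219377980196 0.05656828849731095 9.430700401439193
rib top
[[0.523 0.206 0.038]
 [0.521 0.136 0.038]
 [0.506 0.135 0.038]
 [0.507 0.205 0.038]] [0.5142 0.1708 0.038 ]
-1.3814558120731286
flap edges/corners
[[ 0.644  0.339  0.06 ]
 [ 0.637 -0.026  0.06 ]
 [ 0.452 -0.024  0.06 ]
 [ 0.458  0.341  0.06 ]
 [ 0.638  0.257  0.06 ]
 [ 0.459  0.257  0.06 ]
 [ 0.632  0.059  0.06 ]
 [ 0.456  0.059  0.06 ]] [0.548  0.1573 0.06  ]
tray
[[ 0.593 -0.193  0.04 ]
 [ 0.561 -0.362  0.04 ]
 [ 0.492 -0.349  0.04 ]
 [ 0.52  -0.179  0.04 ]] [ 0.5415 -0.2706  0.04  ]
pad
[[ 0.581 -0.197  0.008]
 [ 0.576 -0.246  0.008]
 [ 0.524 -0.238  0.008]
 [ 0.532 -0.192  0.008]] [ 0.553  -0.2181  0.008 ]
[[ 0.964  0.266 -0.   ]
 [ 0.266 -0.964  0.001]
 [-0.    -0.001 -1.   ]]
```

```bash
python3 -m pendant '[[[376,-294,0,0,0,0.443,-1],[376,-294,0,0,0,0.443,-1],[376,-294,0,0,0,0.443,-1],[376,-294,0,0,0,0.443,-1],[376,-294,0,0,0,0.443,-1],[376,-294,0,0,0,0.443,-1],[376,-294,0,0,0,0.443,-1],[376,-294,0,0,0,0.443,-1],[376,-294,0,0,0,0.443,-1],[376,-294,0,0,0,0.443,-1],[376,-294,0,0,0,0.443,-1],[376,-294,0,0,0,0.443,-1]]]'
python3 - <<'E'
from h import *
s=arm.observe();print(s['clock'],s['position'].round(4),s['joints'].round(2),R.from_rotvec(s['ee_rot']).as_matrix().round(3).tolist())
im=get_image('wrist');save(im,'w1.png');np.save('w1.npy',wristT(s))
T=wristT(s);print(proj('wrist',[.552,-.217,.008],T))
E
```

```text
clock: 1.65
position: [0.4498, -0.2203, 0.4047]
ee_rot: [3.129, -0.277, -0.0]
force: [1.0, -0.2, -0.3]
width: 0.996
1.65 [ 0.4498 -0.2203  0.4047] [ 0.44  0.24 -0.11  1.86  0.03  1.04 -1.43] [[0.984, -0.175, -0.0], [-0.175, -0.984, -0.0], [-0.0, 0.0, -1.0]]
[300.4844431   88.14806216]
```

View pics/w1.png

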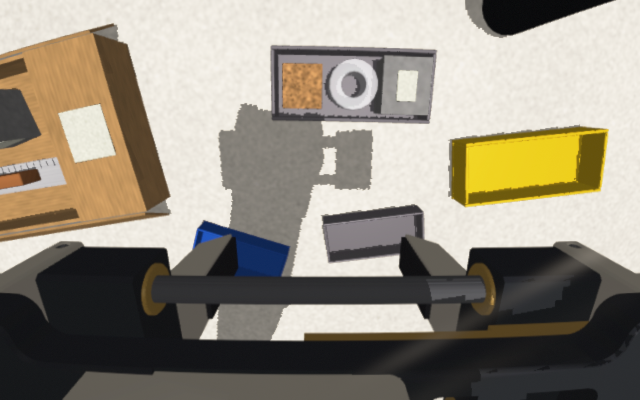

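Wrist view: pad at (302,86), tape roll at (353,83), low box at (407,85), carton at left. Next I'll measure the pad, the tray rim and the tape position precisely.

```bash
python3 - <<'E'
from h import *
T=np.load('w1.npy');im=cv2.imread('pics/w1.png');hsv=cv2.cvtColor(im,cv2.COLOR_BGR2HSV)
m=cv2.inRange(hsv,(5,90,60),(25,255,255));m[:,:260]=0;m[:,340:]=0;m[:50]=0;m[125:]=0
m=cv2.morphologyEx(m,cv2.MORPH_CLOSE,np.ones((5,5)))
c=max(cv2.findContours(m,0,2)[0],key=cv2.contourArea)
P=np.array([onz('wrist',*p[0],.008,T)[:2] for p in c]);r=cv2.minAreaRect((P*1000).astype(np.float32));print('pad',r)
# tray rim: dark/grey vs white table
g=cv2.cvtColor(im,cv2.COLOR_BGR2GRAY)
crop=cv2.resize(im[35:135,260:450],None,fx=4.2,fy=4.2,interpolation=cv2.INTER_CUBIC);cv2.imwrite('pics/w1c.png',crop)
m=((g<150)).astype(np.uint8);m[:40]=0;m[130:]=0;m[:,:260]=0;m[:,445:]=0
m=cv2.bitwise_or(m,0)
E
```

```text
pad ((554.2978515625, -218.56332397460938), (45.348297119140625, 49.52409362792969), 79.60059356689453)
```

View pics/w1c.png

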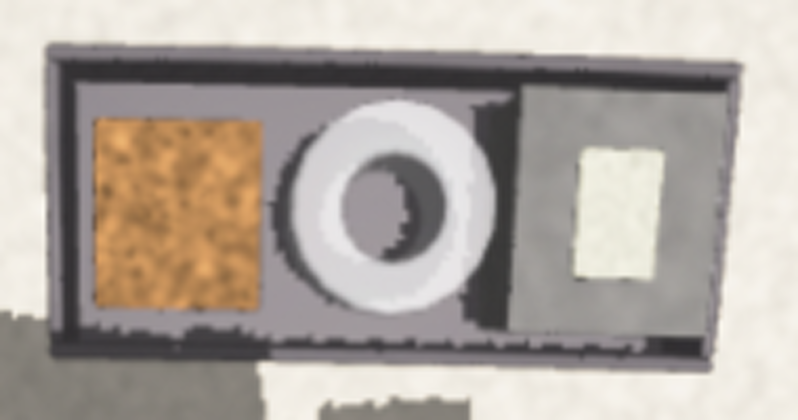

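```bash
python3 - <<'E'
from h import *
T=np.load('w1.npy')
f=lambda p,z:onz('wrist',p[0]/4.2+260-.4,p[1]/4.2+35-.4,z,T)[:2]
P=np.array([f(p,.04) for p in [(47,45),(741,65),(711,370),(52,357)]]);c=P.mean(0)
print('tray',(P*1000).round(1),(c*1000).round(1),[np.linalg.norm(P[i]-P[i-1]).round(4) for i in range(4)])
for a,b in [(1,0),(2,3)]: d=P[b]-P[a];print(np.degrees(np.arctan2(-d[0],d[1])))
print('tape',f((393,206),.049))
print('low',np.array([f(p,.049) for p in [(522,86),(730,95),(705,335),(508,330)]]).mean(0))
E
```

```text
tray [[ 596.7 -196.4]
 [ 563.4 -363.8]
 [ 490.8 -349.6]
 [ 523.5 -181.9]] [ 543.6 -272.9] [np.float64(0.0747), np.float64(0.1707), np.float64(0.074), np.float64(0.1709)]
-11.254175534463895
-11.014076450591443
tape [ 0.54414021 -0.27277846]
low [ 0.53322896 -0.32678447]
```

```bash
python3 -m pendant '[[[-22,-351,0,0,0,-0.34,-1],[-22,-351,0,0,0,-0.34,-1],[-22,-351,0,0,0,-0.34,-1],[-22,-351,0,0,0,-0.34,-1],[-22,-351,0,0,0,-0.34,-1],[-22,-351,0,0,0,-0.34,-1],[-22,-351,0,0,0,-0.34,-1],[-22,-351,0,0,0,-0.34,-1],[-22,-351,0,0,0,-0.34,-1]]]' 20
python3 - <<'E'
from h import *
s=arm.observe();print(s['clock'],s['position'].round(4),s['joints'].round(2),R.from_rotvec(s['ee_rot']).as_matrix().round(3).tolist())
im=get_image('wrist');save(im,'w2.png');np.save('w2.npy',wristT(s))
E
```

```text
clock: 2.82
position: [0.4897, 0.1286, 0.4046]
ee_rot: [3.13, 0.256, -0.0]
force: [-0.7, 0.3, -0.2]
width: 0.997
2.825 [0.4897 0.1286 0.4046] [-0.06  0.27 -0.37  1.83  0.11  1.06 -1.89] [[0.987, 0.162, -0.0], [0.162, -0.987, -0.001], [-0.0, 0.001, -1.0]]
```

View pics/w2.png

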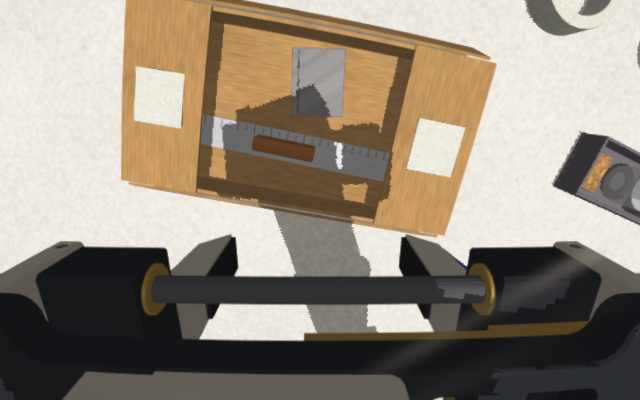

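Wrist view: the stock box top spans about (292–344, 47–117) with its side face visible at left. The rib is at (283,148) and the blade spans (202,128)–(385,168). The flap edges are at x≈205 and x≈405.

```bash
python3 - <<'E'
import cv2
im=cv2.imread('pics/w2.png')
cv2.imwrite('pics/w2c.png',cv2.resize(im[35:125,280:360],None,fx=6,fy=6,interpolation=cv2.INTER_CUBIC))
cv2.imwrite('pics/w2d.png',cv2.resize(im[0:240,110:510],None,fx=2,fy=2,interpolation=cv2.INTER_CUBIC))
E
```

```text
(no output)
```

View pics/w2c.png

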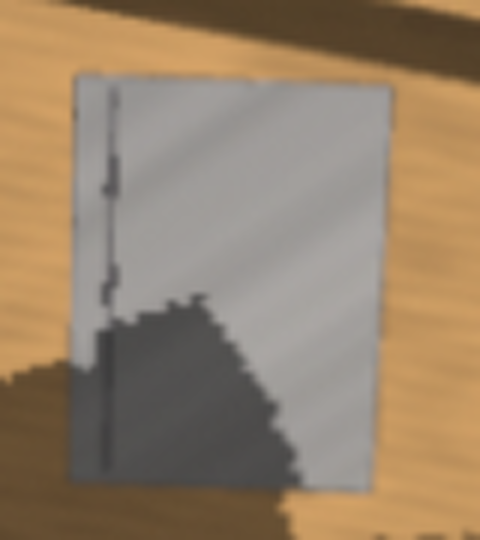

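View pics/w2d.png

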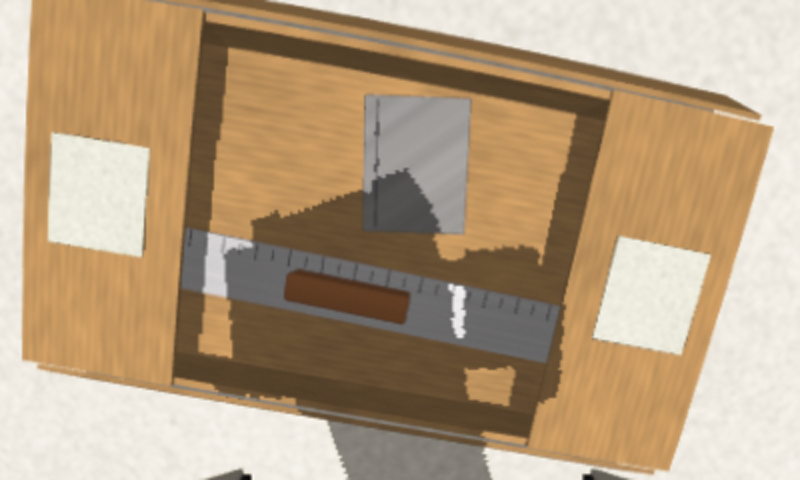

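```bash
python3 - <<'E'
from h import *
T=np.load('w2.npy')
f=lambda p,z:onz('wrist',p[0]/6+280-.4,p[1]/6+35-.4,z,T)[:2]
g=lambda p,z:onz('wrist',p[0]/2+110-.25,p[1]/2-.25,z,T)[:2]
for L in ([(76,75),(68,483)],[(113,75),(105,483)]):
    P=np.array([f(p,.084) for p in [L[0],(392,86),(372,490),L[1]]]);c=P.mean(0)
    d=P[0]-P[3]+P[1]-P[2]
    print((P*1000).round(1).tolist(),(c*1000).round(1),[np.linalg.norm(P[i]-P[i-1]).round(4) for i in range(4)],np.degrees(np.arctan2(d[1],d[0])))
print('z84->',f((76,75),.004)*1000)
print('rib', (np.array([g(p,.038) for p in [(298,269),(410,291),(405,323),(286,300)]])*1000).round(1).tolist())
print('blade',(np.array([g(p,.008) for p in [(188,229),(181,289),(558,305),(547,362)]])*1000).round(1).tolist())
print('flap edges',(np.array([g(p,.06) for p in [(205,10),(172,384),(611,90),(528,440)]])*1000).round(1).tolist())
print('flap end corners',(np.array([g(p,.06) for p in [(772,127),(668,470)]])*1000).round(1).tolist())
E
```

```text
[[615.2, 173.3], [621.3, 126.5], [562.8, 118.8], [556.2, 166.0]] [588.9 146.2] [np.float64(0.0595), np.float64(0.0472), np.float64(0.059), np.float64(0.0477)] 7.244313495758251
[[616.1, 167.8], [621.3, 126.5], [562.8, 118.8], [557.1, 160.3]] [589.3 143.4] [np.float64(0.0595), np.float64(0.0416), np.float64(0.059), np.float64(0.0419)] 7.380373958325102
z84-> [628.13835083 181.64810797]
rib [[528.6, 201.9], [526.6, 139.1], [508.5, 139.0], [510.6, 206.7]]
blade [[538.5, 274.7], [502.3, 276.6], [529.6, 48.6], [493.8, 47.4]]
flap edges [[645.1, 256.3], [458.6, 259.9], [641.3, 58.7], [458.5, 61.1]]
flap end corners [[640.1, -25.3], [453.5, -22.5]]
```

```bash
python3 -m pendant '[[[50,-1,0,0,0,0.035,-1],[101,-1,0,0,0,0.035,-1],[101,-1,40,0,0,0.035,-1],[101,-1,90,0,0,0.035,-1],[101,-1,130,0,0,0.035,-1],[101,-1,155,0,0,0.035,-1],[101,-1,170,0,0,0.035,-1],[101,-1,176,0,0,0.035,-1],[101,-1,176,0,0,0.035,-1],[101,-1,176,0,0,0.035,-1],[101,-1,176,0,0,0.035,1],[101,-1,176,0,0,0.035,1],[101,-1,176,0,0,0.035,1],[101,-1,176,0,0,0.035,1],[101,-1,176,0,0,0.035,1],[101,-1,176,0,0,0.035,1]]]' 25
python3 - <<'E'
from h import *
s=arm.observe();print(s)
save(get_image('wrist'),'w3.png');save(get_image('side'),'s3.png')
E
```

```text
clock: 4.88
position: [0.5891, 0.1477, 0.2287]
ee_rot: [3.135, 0.205, 0.0]
force: [-0.3, -0.1, -0.6]
width: 0.522
{'clock': 4.875, 'joints': array([-0.13156425,  0.61766352, -0.29507732,  1.77505519,  0.24105465,
        0.78430333, -1.98694399]), 'dq': array([ 0.0015077 , -0.00104152, -0.00093682, -0.00127882,  0.00019743,
        0.00068277,  0.00032614]), 'joint_efforts': array([-4.75691445e-01, -7.13692403e+01, -5.36359459e+00, -2.39297587e+01,
       -1.77342701e-01, -1.87297300e-01, -3.25373083e-03]), 'position': array([0.58910618, 0.14770526, 0.22869686]), 'ee_rot': array([3.13468326e+00, 2.05019740e-01, 9.60185309e-06]), 'force': array([-0.27351424, -0.09792859, -0.55762387]), 'ft_torque': array([-0.17560624, -0.00322417,  0.05226026]), 'width': 0.5215893841088183}
```

View pics/w3.png

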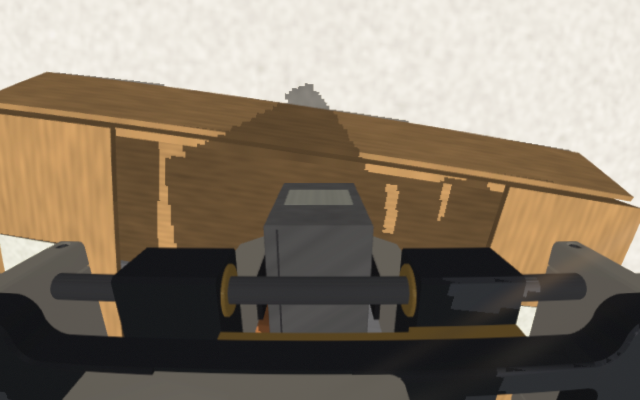

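View pics/s3.png

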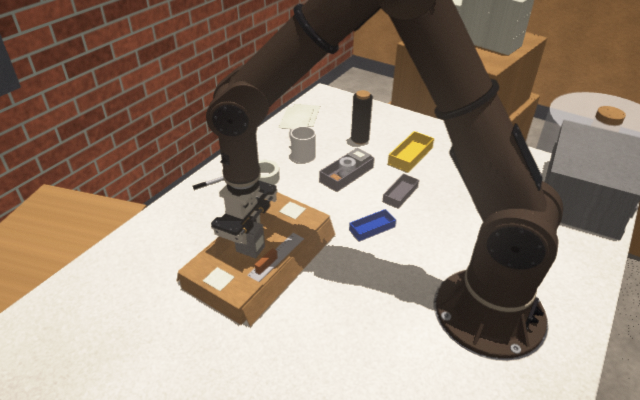

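Opening 48 mm: the box is held squarely across its y. Now lift and carry it over the tray.

```bash
python3 -m pendant '[[[0,0,-10,0,0,0,1],[0,0,-35,0,0,0,1],[0,0,-70,0,0,0,1],[0,0,-100,0,0,0,1],[-9,40,-110,0,0,0.06,1],[-22,95,-110,0,0,0.13,1],[-36,155,-110,0,0,0.2,1],[-49,215,-110,0,0,0.26,1],[-63,275,-110,0,0,0.318,1],[-75,325,-110,0,0,0.318,1],[-82,352,-110,0,0,0.318,1],[-82,359,-110,0,0,0.318,1],[-82,359,-110,0,0,0.318,1],[-82,359,-110,0,0,0.318,1],[-82,359,-110,0,0,0.318,1]]]' 25
python3 - <<'E'
from h import *
s=arm.observe();print(s['position'].round(4),s['joints'].round(2),s['width'],s['force'].round(2),R.from_rotvec(s['ee_rot']).as_matrix().round(4).tolist())
np.save('w4.npy',wristT(s))
save(get_image('wrist'),'w4.png');save(get_image('side'),'s4.png');save(get_image('top'),'t4.png')
E
```

```text
clock: 6.85
position: [0.5549, -0.2173, 0.3388]
ee_rot: [-3.128, 0.29, -0.0]
force: [-0.8, 0.4, -0.8]
width: 0.519
[ 0.5549 -0.2173  0.3388] [ 0.42  0.46 -0.19  1.71  0.1   0.98 -1.56] 0.5194395362992765 [-0.84  0.45 -0.85] [[0.9829, -0.1841, 0.0002], [-0.1841, -0.9829, 0.0004], [0.0001, -0.0005, -1.0]]
```

View pics/w4.png

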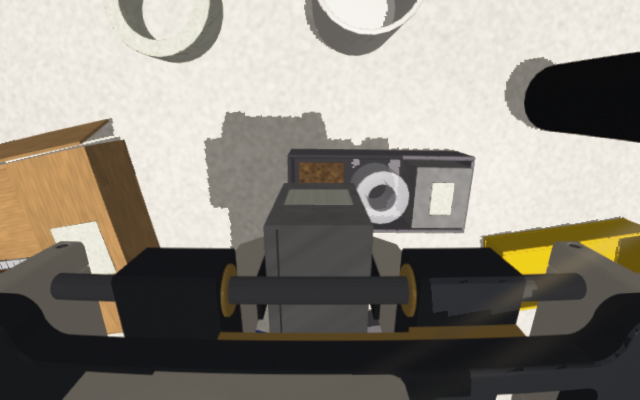

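View pics/s4.png

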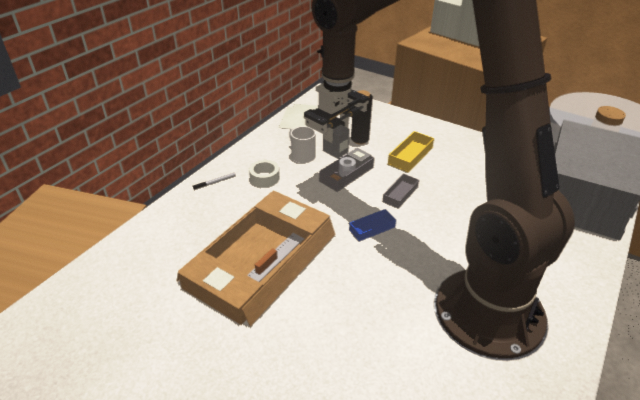

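```bash
python3 - <<'E'
from h import *
T=np.load('w4.npy');im=cv2.imread('pics/w4.png')
cv2.imwrite('pics/w4c.png',cv2.resize(im[140:240,250:390],None,fx=5,fy=5,interpolation=cv2.INTER_CUBIC))
Tt=T@np.linalg.inv(camera_model('wrist')['T_tool_cam']);I=np.linalg.inv(Tt)
for c in [(.5543,-.2186,.008)]:
  for dx,dy in [(25,23),(25,-23)]:
    a=np.radians(-10.7);Rz=np.array([[np.cos(a),-np.sin(a)],[np.sin(a),np.cos(a)]])
    q=Rz@np.array([dx,dy])/1000; print('pad corner pix',proj('wrist',[c[0]+q[0],c[1]+q[1],.008],T))
for X in [(.030,.024),(.030,-.024)]:
  for h in (.014,-.066): # tool frame heights
    q=Tt@np.array([X[0],X[1],.159-h,1]);print('box',X,h,proj('wrist',q[:3],T))
E
```

```text
pad corner pix [297.79981368 162.45764476]
pad corner pix [343.29260414 162.54707967]
box (0.03, 0.024) 0.014 [375.55131447 223.25867306]
box (0.03, 0.024) -0.066 [354.72434872 181.08320896]
box (0.03, -0.024) 0.014 [264.23241745 223.22280043]
box (0.03, -0.024) -0.066 [283.95940227 181.06335702]
```

View pics/w4c.png

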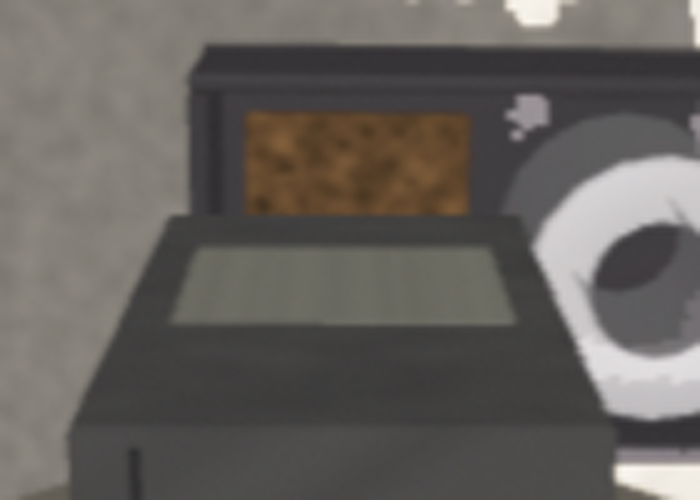

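Box bottom corners and pad edges agree with the projections to within about 1 px, so a 2 mm shift along tool y centres it. Lowering to just above the pad.

```bash
python3 -m pendant '[[[0,2,10,0,0,0,1],[0,2,35,0,0,0,1],[0,2,60,0,0,0,1],[0,2,76,0,0,0,1],[0,2,88,0,0,0,1],[0,2,96,0,0,0,1],[0,2,100,0,0,0,1],[0,2,100,0,0,0,1]]]' 25
python3 - <<'E'
from h import *
s=arm.observe();print(s['position'].round(4),s['force'].round(2),s['ft_torque'].round(2),s['width'])
np.save('w5.npy',wristT(s))
save(get_image('wrist'),'w5.png')
E
```

```text
clock: 8.0
position: [0.5543, -0.2208, 0.2389]
ee_rot: [3.128, -0.294, 0.0]
force: [0.5, 0.0, -1.2]
width: 0.521
[ 0.5543 -0.2208  0.2389] [ 0.55  0.02 -1.22] [-0.01  0.01 -0.  ] 0.5205439743478973
```

View pics/w5.png

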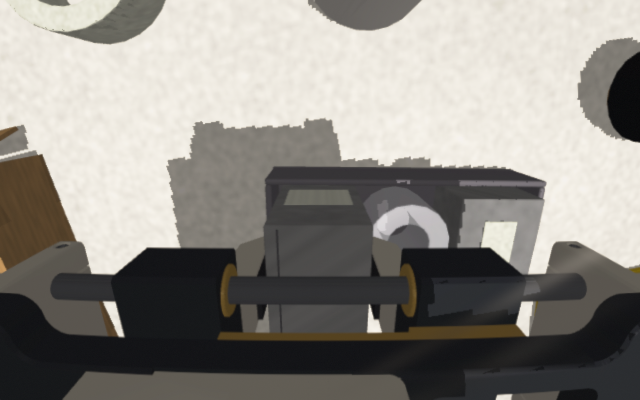

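```bash
python3 -m pendant '[[[0,-1.5,0,0,0,0,1],[0,-1.5,2,0,0,0,1],[0,-1.5,4,0,0,0,1],[0,-1.5,5,0,0,0,1],[0,-1.5,5,0,0,0,1]]]' 25
python3 -m pendant '[[[0,0,1,0,0,0,1],[0,0,1,0,0,0,1]]]' 25
python3 -m pendant '[[[0,0,1,0,0,0,1],[0,0,1,0,0,0,1]]]' 25
```

```text
clock: 8.68
position: [0.5544, -0.2193, 0.2336]
ee_rot: [3.128, -0.294, -0.0]
force: [0.0, 0.6, -1.4]
width: 0.523
clock: 8.93
position: [0.5545, -0.2193, 0.2327]
ee_rot: [3.128, -0.294, 0.0]
force: [-0.3, -0.1, -0.9]
width: 0.522
clock: 9.18
position: [0.5545, -0.2193, 0.2326]
ee_rot: [3.127, -0.294, 0.001]
force: [-3.4, 0.6, 8.4]
width: 0.523
```

```bash
python3 -m pendant '[[[0,0,-0.5,0,0,0,-0.5],[0,0,-0.5,0,0,0,-0.5],[0,0,-0.5,0,0,0,-0.5],[0,0,-0.5,0,0,0,-0.5],[0,0,-10,0,0,0,-0.5],[0,0,-35,0,0,0,-0.5],[0,0,-70,0,0,0,-0.5],[0,0,-120,0,0,0,-1],[-30,0,-170,0,0,0,-1],[-60,0,-170,0,0,0,-1],[-60,0,-170,0,0,0,-1]]]' 25
python3 - <<'E'
from h import *
s=arm.observe();print(s['position'].round(4),s['force'].round(2),s['width'])
np.save('w6.npy',wristT(s))
save(get_image('wrist'),'w6.png');save(get_image('side'),'s6.png')
E
```

```text
clock: 10.55
position: [0.4939, -0.208, 0.4032]
ee_rot: [3.127, -0.295, 0.002]
force: [-0.5, -0.3, -0.9]
width: 0.996
[ 0.4939 -0.208   0.4032] [-0.47 -0.31 -0.95] 0.9963572316979127
```

View pics/w6.png

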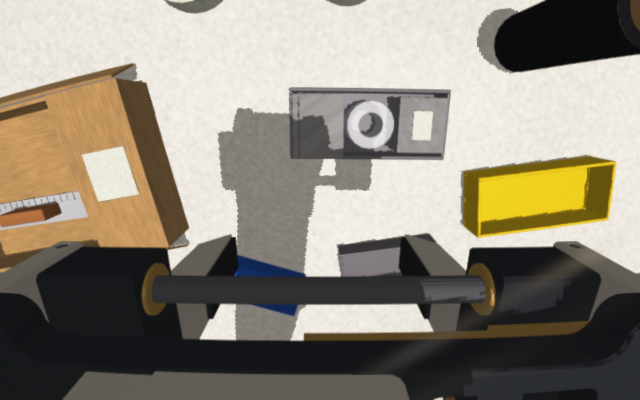

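```bash
python3 - <<'E'
import cv2
im=cv2.imread('pics/s6.png');cv2.imwrite('pics/s6c.png',cv2.resize(im[100:220,260:450],None,fx=4,fy=4,interpolation=cv2.INTER_CUBIC))
im=cv2.imread('pics/w6.png');cv2.imwrite('pics/w6c.png',cv2.resize(im[60:200,240:440],None,fx=4,fy=4,interpolation=cv2.INTER_CUBIC))
E
```

```text
(no output)
```

View pics/s6c.png

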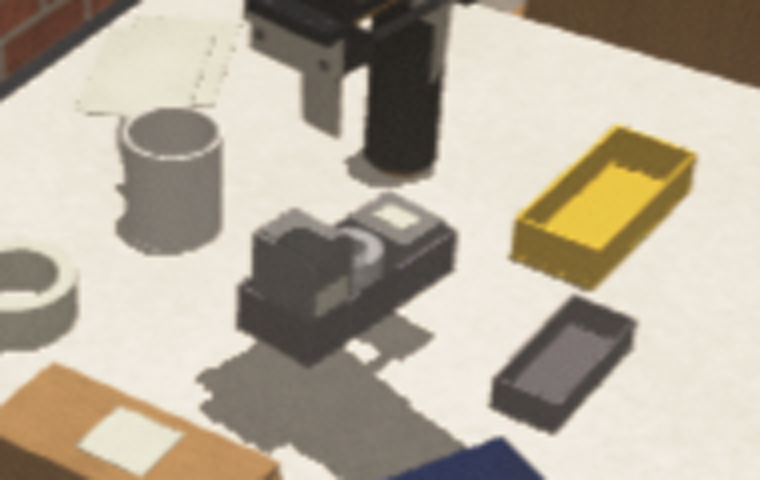

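View pics/w6c.png

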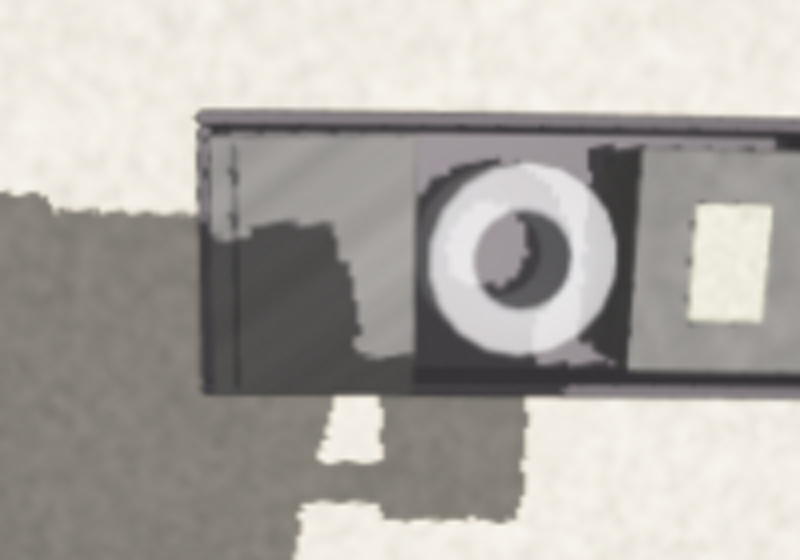

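The box now stands upright in the left place. I'll check its centre and, from its apparent size, its height.

```bash
python3 - <<'E'
from h import *
T=np.load('w6.npy')
for z in (.088,.094):
    P=np.array([onz('wrist',u/4+240-.4,v/4+60-.4,z,T)[:2] for u,v in [(211,135),(415,138),(415,388),(206,392)]])
    print(z,(P.mean(0)*1000).round(1),[np.linalg.norm(P[i]-P[i-1]).round(4) for i in range(4)])
print('tape',onz('wrist',522/4+240-.4,257/4+60-.4,.049,T))
s=arm.observe();print(s['joints'].round(3))
E
```

```text
0.088 [ 554.8 -218.3] [np.float64(0.0587), np.float64(0.0463), np.float64(0.0571), np.float64(0.05)]
0.094 [ 555.1 -218.4] [np.float64(0.0576), np.float64(0.0454), np.float64(0.0559), np.float64(0.0489)]
tape [ 0.5448932  -0.27276041  0.049     ]
[ 0.458  0.308 -0.205  1.777  0.071  1.063 -1.531]
```

```bash
python3 -m pendant '[[[-30,-279,20,0,0,-1.723,-1],[-30,-279,20,0,0,-1.723,-1],[-30,-279,20,0,0,-1.723,-1],[-30,-279,20,0,0,-1.723,-1],[-30,-279,20,0,0,-1.723,-1],[-30,-279,20,0,0,-1.723,-1],[-30,-279,20,0,0,-1.723,-1],[-30,-279,20,0,0,-1.723,-1],[-30,-279,20,0,0,-1.723,-1],[-30,-279,20,0,0,-1.723,-1],[-30,-279,20,0,0,-1.723,-1],[-30,-279,20,0,0,-1.723,-1],[-30,-279,20,0,0,-1.723,-1]]]' 40
python3 - <<'E'
from h import *
s=arm.observe();print(s['position'].round(4),s['joints'].round(3),R.from_rotvec(s['ee_rot']).as_matrix().round(4).tolist())
np.save('w7.npy',wristT(s))
im=get_image('wrist');save(im,'w7.png');save(cv2.resize(im[20:240,160:480],None,fx=2.5,fy=2.5,interpolation=cv2.INTER_CUBIC),'w7c.png')
E
```

```text
clock: 12.28
position: [0.518, 0.0717, 0.3818]
ee_rot: [2.261, 2.181, 0.0]
force: [0.4, 0.3, -0.1]
width: 0.997
[0.518  0.0717 0.3818] [ 0.272  0.374 -0.67   1.81   0.265  1.049 -0.534] [[0.0362, 0.9993, 0.0002], [0.9993, -0.0362, -0.0001], [-0.0001, 0.0002, -1.0]]
```

View pics/w7c.png

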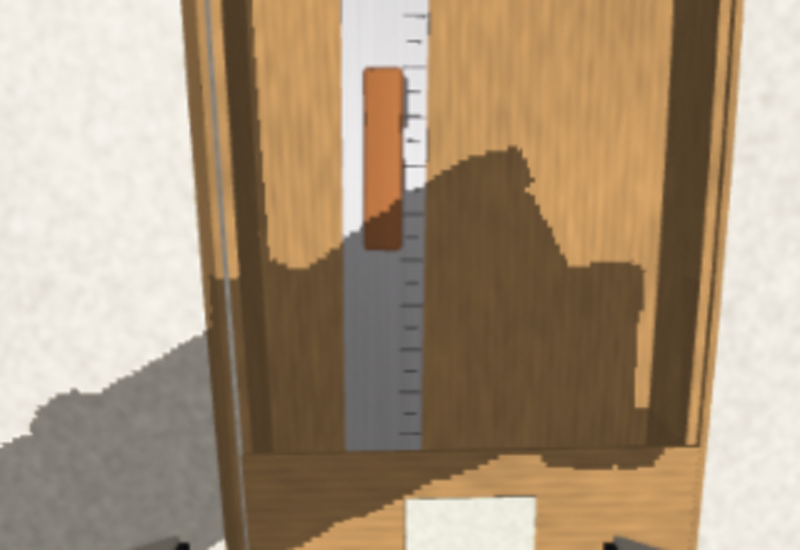

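Close view: rib top spans crop (364–404, 67–250). The blade edges run (342..428) at the top to (345..422) at the near flap edge, at row ~450.

```bash
python3 - <<'E'
from h import *
T=np.load('w7.npy')
f=lambda u,v,z:onz('wrist',u/2.5+160-.3,v/2.5+20-.3,z,T)[:2]*1000
P=np.array([f(*p,.038) for p in [(364,68),(404,68),(402,250),(364,250)]]);print('rib',P.round(1).tolist(),P.mean(0).round(1))
B=np.array([f(*p,.008) for p in [(342,67),(428,67),(422,445),(345,445)]]);print('blade',B.round(1).tolist())
a=(B[0]+B[1])/2;b=(B[2]+B[3])/2;d=a-b;print(a,b,'yaw',np.degrees(np.arctan2(-d[0],d[1])))
print('flap edge -y',f(250,454,.06),f(695,447,.06))
E
```

```text
rib [[510.8, 208.0], [526.2, 207.5], [523.1, 138.8], [507.7, 139.4]] [517.  173.4]
blade [[500.7, 214.2], [536.8, 212.8], [529.7, 47.4], [493.2, 48.7]]
[518.74645571 213.51292006] [511.44380181  48.05004288] yaw -2.527091885979042
flap edge -y [458.2745255   61.22109144] [640.27625726  57.59514683]
```

```bash
python3 -m pendant '[[[50,-2,0,0,0,0.008,0.1],[102,-5,0,0,0,0.008,0.1],[102,-5,40,0,0,0.008,0.1],[102,-5,80,0,0,0.008,0.1],[102,-5,100,0,0,0.008,0.1],[102,-5,100,0,0,0.008,0.1],[102,-5,100,0,0,0.008,0.1]]]' 40
python3 - <<'E'
from h import *
s=arm.observe();print(s['position'].round(4),s['joints'].round(3),s['width'])
x=R.from_rotvec(s['ee_rot']).as_matrix();print(x.round(4).tolist())
np.save('w8.npy',wristT(s))
im=get_image('wrist');save(im,'w8.png');save(get_image('side'),'s8.png')
E
```

```text
clock: 13.2
position: [0.5169, 0.1741, 0.2827]
ee_rot: [2.269, 2.173, 0.002]
force: [-0.4, 0.1, -0.3]
width: 0.448
[0.5169 0.1741 0.2827] [ 0.031  0.524 -0.627  1.87   0.394  0.872 -0.834] 0.4484151058795999
[[0.0432, 0.9991, 0.0011], [0.9991, -0.0432, 0.0005], [0.0006, 0.0011, -1.0]]
```

View pics/w8.png

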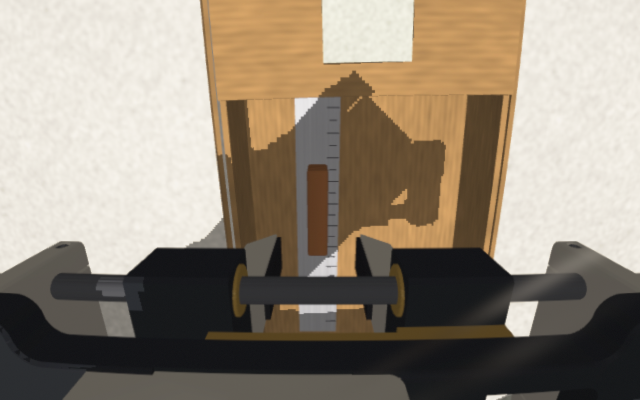

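View pics/s8.png

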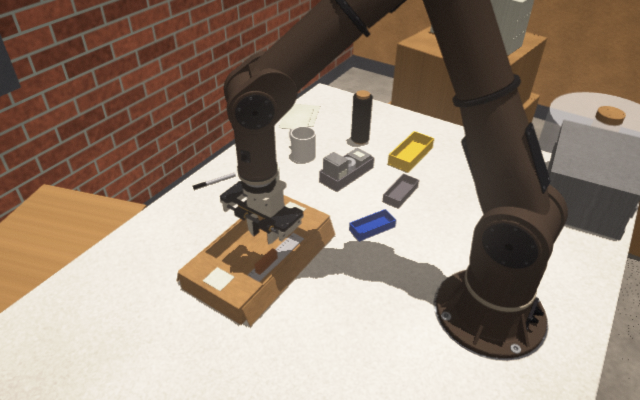

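```bash
python3 -m pendant '[[[0,0,30,0,0,0,0.1],[0,0,60,0,0,0,0.1],[0,0,78,0,0,0,0.1],[0,0,86,0,0,0,0.1],[0,0,90,0,0,0,0.1],[0,0,90,0,0,0,0.1]]]' 40
python3 -m pendant '[[[0,0,0,0,0,0,1],[0,0,0,0,0,0,1],[0,0,0,0,0,0,1],[0,0,0,0,0,0,1],[0,0,0,0,0,0,1],[0,0,0,0,0,0,1]]]' 45
python3 - <<'E'
from h import *
s=arm.observe();print(s['position'].round(4),s['joints'].round(3),s['width']*92,s['force'])
im=get_image('wrist');save(im,'w9.png');
x=R.from_rotvec(s['ee_rot']).as_matrix();print(x.round(4).tolist())
E
```

```text
clock: 14.05
position: [0.5168, 0.1739, 0.1922]
ee_rot: [2.268, 2.173, 0.001]
force: [-0.0, -0.4, 0.6]
width: 0.451
clock: 14.8
position: [0.5167, 0.1737, 0.1919]
ee_rot: [2.269, 2.173, 0.0]
force: [-0.2, -1.2, 5.7]
width: 0.174
[0.5167 0.1737 0.1919] [-0.035  0.645 -0.544  1.94   0.507  0.695 -0.932] 15.97629066902101 [-0.23707084 -1.18959215  5.65675755]
[[0.0431, 0.9991, 0.0004], [0.9991, -0.0431, -0.0], [-0.0, 0.0004, -1.0]]
```

View pics/w9.png

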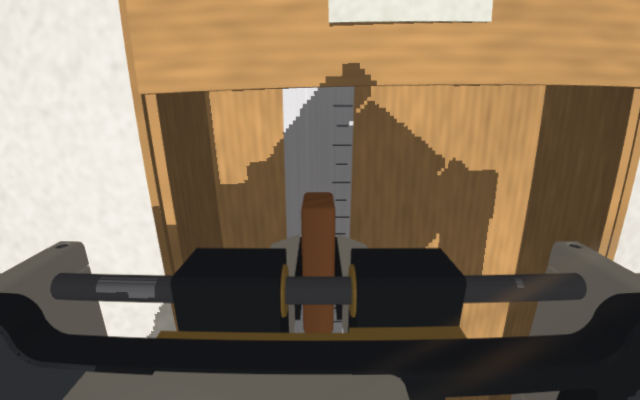

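Rib held (16 mm opening). Now lift it 3 mm and push it 29 mm endwise under the +y flap.

```bash
python3 -m pendant '[[[0,0,-2,0,0,0,1],[0,0,-4,0,0,0,1],[6,0,-4,0,0,0,1],[12,0,-4,0,0,0,1],[18,0,-4,0,0,0,1],[24,0,-4,0,0,0,1],[29,0,-4,0,0,0,1],[29,0,-4,0,0,0,1],[29,0,-4,0,0,0,1]]]' 45
python3 - <<'E'
from h import *
s=arm.observe();print(s['position'].round(4),s['joints'].round(3),s['width']*92,s['force'].round(2),s['ft_torque'].round(2))
im=get_image('wrist');save(im,'w10.png');
im=get_image('top');save(cv2.resize(im[150:260,140:320],None,fx=4.4,fy=4.4,interpolation=cv2.INTER_CUBIC),'t10.png');
E
```

```text
clock: 15.98
position: [0.5178, 0.2025, 0.1957]
ee_rot: [2.269, 2.173, -0.001]
force: [-0.3, -0.8, -2.1]
width: 0.174
[0.5178 0.2025 0.1957] [-0.084  0.652 -0.546  1.91   0.5    0.718 -0.967] 16.007939240944168 [-0.33 -0.83 -2.08] [-0.03 -0.08 -0.05]
```

View pics/w10.png

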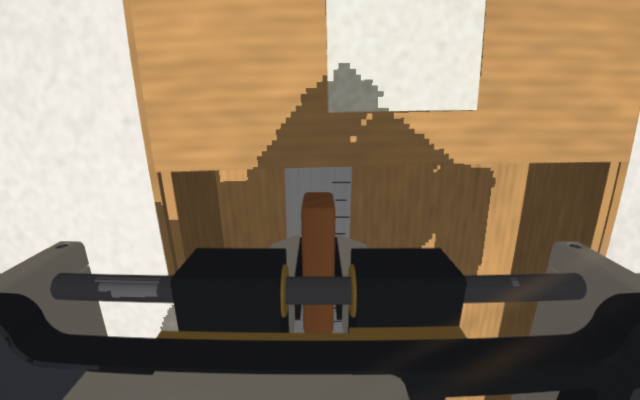

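View pics/t10.png

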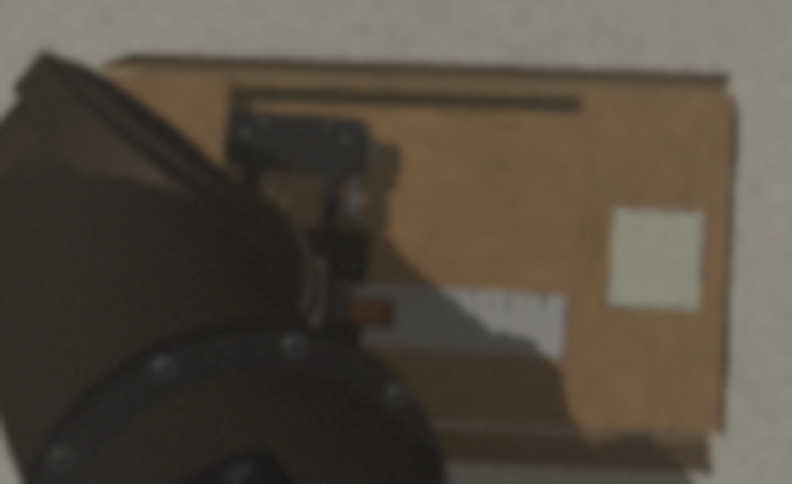

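```bash
python3 - <<'E'
from h import *
for u,v,z in [(567,297,.01),(562,357,.01),(572,330,.06),(578,200,.06)]: print(onz('top',u/4.4+139.6,v/4.4+149.6,z).round(4))
s=arm.observe();Rm=R.from_rotvec(s['ee_rot']).as_matrix();p=s['position']
for q in [(132.5,0,186),(-132.5,0,186)]: print((p+Rm@np.array(q)/1000).round(4))
E
```

```text
[0.5277 0.0684 0.01  ]
[0.493 0.07  0.01 ]
[0.5056 0.0582 0.06  ]
[0.5774 0.0576 0.06  ]
[0.5236 0.3347 0.0096]
[0.5121 0.0699 0.0097]
```

```bash
python3 -m pendant '[[[9,0,-6.5,0,-0.05,0,1],[18.5,0,-12.5,0,-0.1,0,1],[28.5,0,-18,0,-0.15,0,1],[38.5,0,-23,0,-0.2,0,1],[38.5,0,-23,0,-0.2,0,1]]]' 45
python3 - <<'E'
from h import *
s=arm.observe();print(s['position'].round(4),s['joints'].round(3),s['width']*92,s['force'].round(2),s['ft_torque'].round(2))
Rm=R.from_rotvec(s['ee_rot']).as_matrix();p=s['position']
for q in [(132.5,0,186),(-132.5,0,186)]: print((p+Rm@np.array(q)/1000).round(4))
save(get_image('side'),'s11.png')
E
```

```text
clock: 16.7
position: [0.5193, 0.2425, 0.219]
ee_rot: [2.162, 2.074, -0.215]
force: [-0.1, 0.0, -1.2]
width: 0.171
[0.5193 0.2425 0.219 ] [-0.257  0.648 -0.476  1.814  0.54   0.948 -1.073] 15.727731378491596 [-0.12  0.01 -1.17] [ 0.22 -0.11 -0.04]
[0.5233 0.3356 0.0105]
[0.5125 0.076  0.0628]
```

View pics/s11.png

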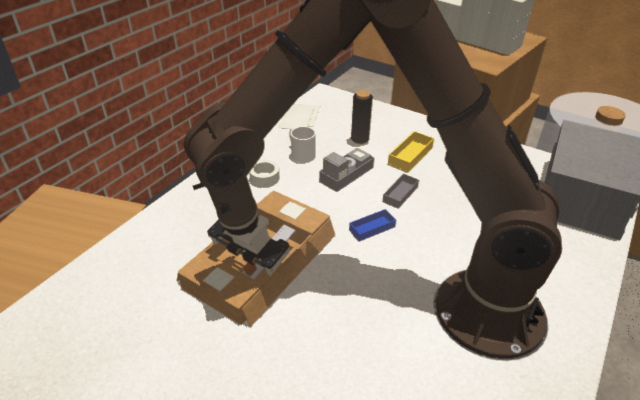

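```bash
python3 -m pendant '[[[10.5,0,-7.6,0,-0.06,0,1],[21.5,0,-14.5,0,-0.12,0,1],[33,0,-20.7,0,-0.18,0,1],[45,0,-26.2,0,-0.24,0,1],[45,0,-26.2,0,-0.24,0,1],[45,0,-26.2,0,-0.24,0,1]]]' 45
python3 - <<'E'
from h import *
s=arm.observe();print(s['position'].round(4),s['joints'].round(3),s['width']*92,s['force'].round(2),s['ft_torque'].round(2))
Rm=R.from_rotvec(s['ee_rot']).as_matrix();p=s['position']
for q in [(132.5,0,186),(-132.5,0,186)]: print((p+Rm@np.array(q)/1000).round(4))
save(get_image('side'),'s12.png')
save(get_image('wrist'),'w12.png')
E
```

```text
clock: 17.5
position: [0.5218, 0.2892, 0.235]
ee_rot: [2.025, 1.938, -0.453]
force: [0.5, -0.7, -2.0]
width: 0.169
[0.5218 0.2892 0.235 ] [-0.433  0.697 -0.407  1.68   0.581  1.23  -1.157] 15.511358461707443 [ 0.48 -0.72 -2.  ] [ 0.66 -0.14  0.04]
[0.5235 0.3299 0.0103]
[0.513  0.0903 0.123 ]
```

View pics/s12.png

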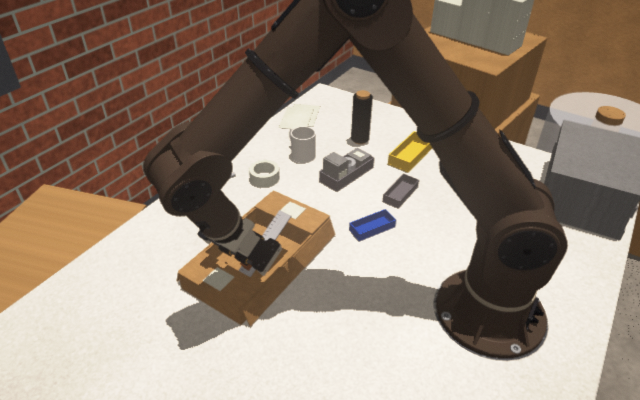

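View pics/w12.png

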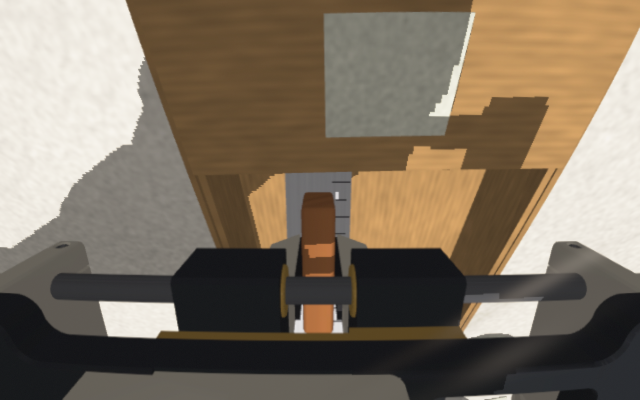

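End b is at z≈0.123 m through the opening and end a at ≈0.010 m, with the rib unchanged in the grip. Now draw it out along its own length.

```bash
python3 -m pendant '[[[-8,0,0,0,0,0,1],[-22,0,0,0,0,0,1],[-40,0,0,0,0,0,1],[-58,0,0,0,0,0,1],[-76,0,0,0,0,0,1],[-92,0,0,0,0,0,1],[-102,0,0,0,0,0,1],[-102,0,0,0,0,0,1],[-102,0,0,0,0,0,1]]]' 45
python3 - <<'E'
from h import *
s=arm.observe();print(s['position'].round(4),s['joints'].round(3),s['width']*92,s['force'].round(2),s['ft_torque'].round(2))
Rm=R.from_rotvec(s['ee_rot']).as_matrix();p=s['position']
for q in [(132.5,0,186),(-132.5,0,186)]: print((p+Rm@np.array(q)/1000).round(4))
print('up 130mm in tool:',Rm.T@[0,0,130])
save(get_image('wrist'),'w13.png')
E
```

```text
clock: 18.73
position: [0.5175, 0.1988, 0.2787]
ee_rot: [2.023, 1.939, -0.452]
force: [0.2, -0.0, -1.6]
width: 0.167
[0.5175 0.1988 0.2787] [-0.3    0.572 -0.408  1.786  0.583  1.208 -1.043] 15.382046967025396 [ 0.17 -0.02 -1.63] [ 0.64 -0.13  0.03]
[0.5192 0.2395 0.054 ]
[ 5.090e-01 -1.000e-04  1.668e-01]
up 130mm in tool: [-5.53058706e+01 -2.80420706e-02 -1.17648884e+02]
```

View pics/w13.png

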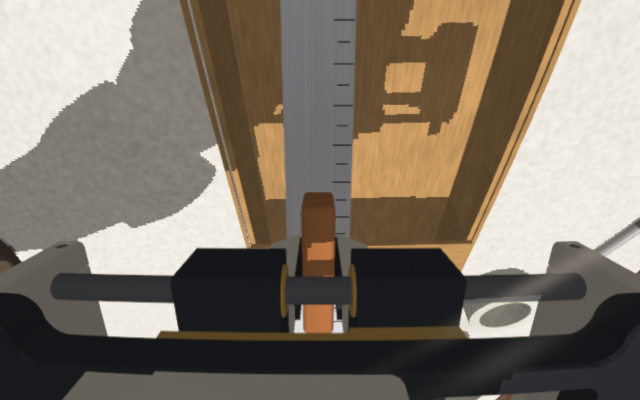

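```bash
python3 -m pendant '[[[-5,0,-10,0,0,0,1],[-13,0,-28,0,0,0,1],[-21,0,-45,0,0,0,1],[-26,0,-55,0,0,0,1],[-40,0,-53,0,0.07,0,1],[-53,0,-50,0,0.14,0,1],[-66,0,-47,0,0.21,0,1],[-79,0,-44,0,0.29,0,1],[-92,0,-40,0,0.37,0,1],[-105,0,-37,0,0.44,0,1],[-105,0,-37,0,0.44,0,1],[-105,0,-37,0,0.44,0,1],[-105,0,-37,0,0.44,0,1],[-105,0,-37,0,0.44,0,1]]]' 45
python3 - <<'E'
from h import *
s=arm.observe();print(s['clock'],s['position'].round(4),s['joints'].round(3),s['width']*92,s['force'].round(2),s['ft_torque'].round(2))
Rm=R.from_rotvec(s['ee_rot']).as_matrix();p=s['position']
for q in [(132.5,0,186),(-132.5,0,186)]: print((p+Rm@np.array(q)/1000).round(4))
np.save('w14.npy',wristT(s))
save(get_image('wrist'),'w14.png');save(get_image('side'),'s14.png');save(get_image('top'),'t14.png')
E
```

```text
clock: 20.52
position: [0.5141, 0.1199, 0.357]
ee_rot: [2.267, 2.175, -0.001]
force: [0.3, -0.5, -1.6]
width: 0.167
20.525 [0.5141 0.1199 0.357 ] [ 0.084  0.384 -0.544  1.837  0.235  0.985 -0.6  ] 15.37019244334852 [ 0.32 -0.48 -1.65] [-0.02 -0.12 -0.01]
[0.5195 0.2522 0.171 ]
[ 0.5085 -0.0126  0.171 ]
```

View pics/s14.png

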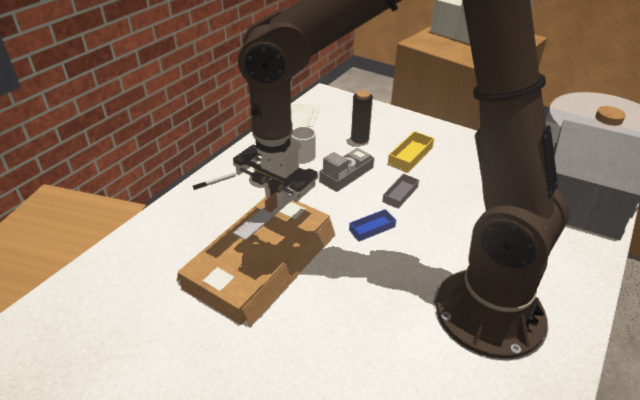

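View pics/w14.png

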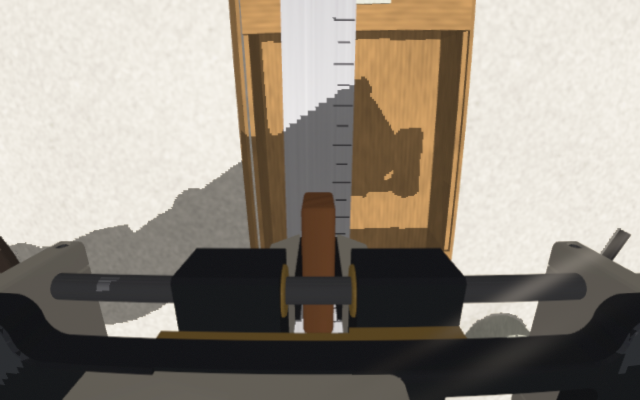

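View pics/t14.png

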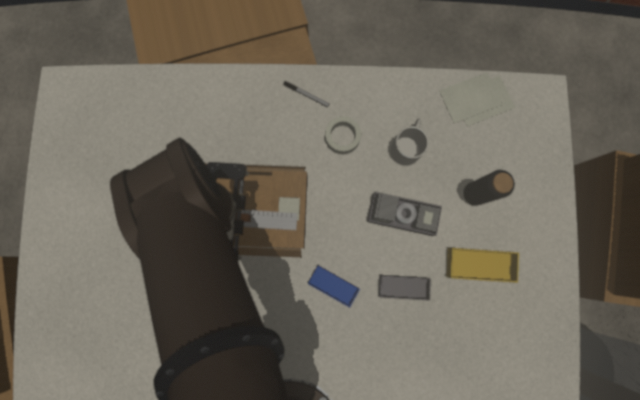

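The side view shows the blade held level above the carton at (265,215). In the top view its -y end is at (298,220), the mug is at (410,145), the film roll top at (503,181) and the tape at (342,137), all as at the start. A final settle and check before handing in.

```bash
python3 -m pendant '[[[0,0,0,0,0,0,1],[0,0,0,0,0,0,1],[0,0,0,0,0,0,1],[0,0,0,0,0,0,1]]]' 45
python3 - <<'E'
from h import *
s=arm.observe();print(s['clock'],np.abs(s['dq']).max().round(4),s['force'].round(2),s['width']*92)
t=get_image('top');a=cv2.imread('pics/top0.png');b=cv2.cvtColor(t,cv2.COLOR_RGB2BGR)
save(cv2.resize(t[120:240,260:520],None,fx=3,fy=3,interpolation=cv2.INTER_CUBIC),'t15.png')
for z in (.008,.173): print(z,onz('top',298,220,z).round(3))
for n,(x0,x1,y0,y1) in dict(film=(455,520,165,210),mug=(385,435,115,168),tape=(320,365,118,157)).items():
    print(n,cv2.absdiff(a,b)[y0:y1,x0:x1].mean().round(2),[round(float(v),2) for v in cv2.phaseCorrelate(np.float32(a[y0:y1,x0:x1,1]),np.float32(b[y0:y1,x0:x1,1]))[0]])
E
```

```text
clock: 21.18
position: [0.5142, 0.119, 0.3571]
ee_rot: [2.269, 2.173, -0.0]
force: [-0.1, 0.5, -1.4]
width: 0.173
21.175 0.0019 [-0.13  0.52 -1.4 ] 15.870660920107644
0.008 [ 0.522 -0.007  0.008]
0.173 [ 0.51  -0.017  0.173]
film 17.99 [-0.05, 0.46]
mug 20.97 [-0.06, 0.11]
tape 22.41 [0.59, 0.1]
```

View pics/t15.png

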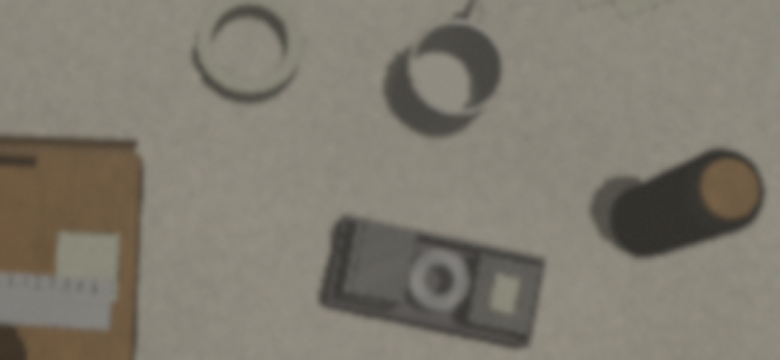

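All clear: the box sits in its place, the tape and low box are in line, the bystanders have shifted less than 1 px, and the arm is still. Handing in.

```bash
python3 -c "
from cell import arm
print(arm.sign_off())"
```

```text
the job is handed in; nothing more can be done
None
```

Both parts of the job are done and handed in at about 21 s of the 54 s allowed. The hand-in reports no verdict, so what follows is my own checks.

- **Stock box:** I lowered it upright onto the cork pad in the tray's +y place until it touched (about 8 N), then let go. Afterwards its centre measured (0.555, -0.218), about 1 mm from the pad's, and the tool height at touchdown matched the box sitting right on the pad.
- **Straightedge:** I gripped it by the rib and lifted it about 4 mm. I pushed it 29 mm under the +y flap and tilted it about 25°: from the tool pose, end b was at 0.123 m and end a at 0.010 m. Then I drew it out along its length and levelled it. It was still held with about 16 mm opening at 45 N, both ends at about 0.171 m, roughly 10 cm clear of the flaps.
- **Other things:** The film roll, mug and large tape roll showed less than 1 px of shift in the top view. The tape roll in the tray moved less than 1 mm. I checked the low box by eye only, and it looked in place.

One mismatch, of no consequence: in the last top view the straightedge's end lay about 4 mm from where the tool pose puts it. End heights come from the tool pose only, not measured separately in a picture.

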